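Post a pipe coupling through the spring flap of a returns bin

TASK

Put the loose white pipe coupling into the returns bin through its orange spring flap without lifting or pinching it: push the flap open with one finger and keep it open while the other finger pushes the coupling along its lane until it drops into the bin. Then draw the fingers out so that the flap swings shut, and leave the other things where they are.

Things in the scene. Friction and masses are not known exactly. Their poses are not given: they have to be found in the camera images.
- station: Returns station, fixed, at a new place and yaw each time: a grey laminate deck on wooden feet, top 100 mm above the table, and a grey bin behind it. Origin: on the table, below the sill (the middle of the lane's end, where the deck ends and the bin begins). x runs along the lane into the bin, y to its left, z up. The deck spans x -190 to 0, y -160 to +200 mm.
- sill (a point): Middle of the lane's end, on the deck's top (station 0, 0, 100 mm); axes as the station's. The lane is the strip of deck y -25 to +25 mm between two aluminium rails, 4 mm thick, 8 mm high, x -175 to -5 mm. At the sill the deck ends: past it the coupling falls 94 mm to the bin's floor.
- bin_in (a point): Middle of the bin's floor, 6 mm above the table. Inside, the bin spans station x 6 to 162, y -49 to +104 mm. It is open above; its side and back walls (6 mm) rise to 48 mm above the deck. Its mouth at the sill is shut by the flap between two steel posts, also 48 mm above the deck, at y -53 to -39 and y +90 to +110 mm (x -8 to +4 mm).
- flap (a joint): Orange upright flap at the sill on a vertical hinge at its left end (station x 0, y +85 mm): 114 mm long, so it reaches across the lane to y -29 mm; 4 mm thick, 4 to 46 mm above the deck. 0 = shut, across the lane; it opens only away from the deck, into the bin, up to 1.55 rad. A spring shuts it: 0.05 N m at 0, 0.15 N m at 1 rad (1 to 5 N at the finger).
- flap_hinge (a point): Point on the flap's hinge axis, at half the flap's height (25 mm above the deck).
- flap_tip (a point): Middle of the flap's free end, 114 mm from the hinge axis.
- coupling_center (a point): Centre of the white plastic pipe coupling: an upright ring, 42 mm outside diameter, 33 mm inside, 40 mm high, about 60 g, slick (friction about 0.25 on deck and rails), standing in the lane, its centre 70 to 130 mm before the sill and 20 mm above the deck.
- cement: Bystander: small jar with a blue cap, 48 mm diameter, 45 mm high, standing on the deck right of the lane. Origin: centre of its underside.
- collar: Bystander: copper collar, 38 mm diameter, 30 mm high, standing on the deck left of the lane. Origin: centre of its underside.
- can: Bystander: can, 66 mm diameter, 100 mm high, standing on the table right of the station. Origin: centre of its underside.
- driver: Bystander: screwdriver lying on the table left of the station. Origin: centre of its underside.

How it is judged:
On the way, in this order (a step that is already met when the one before it is completed fails the run):
1. a finger pushes the flap open (more than 0.6 rad) while the coupling's centre is still on the deck, before the sill (value of joint flap above 0.6 rad and contact force between the fingers and flap above 0.2 N and x of coupling_center in the frame of station below -0.003 m and z of coupling_center in the frame of station above 0.1 m), for 0.05 s.
2. the coupling's centre passes the sill while a finger still holds the flap open (value of joint flap above 0.6 rad and contact force between the fingers and flap above 0.2 N and x of coupling_center in the frame of station above 0 m), for 0.05 s.
At the end, for the whole second after the job is handed in: The coupling lies at rest inside the bin, its centre less than 75 mm above the table, and the flap is shut (below 0.08 rad) (x of coupling_center in the frame of station between 0.006 and 0.162 m and y of coupling_center in the frame of station between -0.049 and 0.104 m and z of coupling_center in the frame of station below 0.075 m and linear speed of coupling below 0.05 m/s and value of joint flap below 0.08 rad); the robot touches nothing.
It fails at once if the coupling is lifted: its centre rises more than 15 mm above its height on the deck (z of coupling_center in the frame of station above 0.135 m).
It fails at once if the coupling is pinched or pressed with more than 20 N (contact force between the fingers and coupling above 20 N).
It fails at once if the jar, the copper collar, the can or the screwdriver is moved more than 20 mm (distance of any of cement, collar, can, driver from where it was at the start of the episode above 0.02 m).
It also fails if it takes over 38 s, if anything falls off the work surface, if the arm or the gripper's body presses on something with over 40 N, if the wrist force passes 120 N, or if a joint passes its speed limit or range.

ROBOT

A 6-joint arm with a two-finger parallel gripper is mounted at the origin on the work surface. World frame = base frame: x ahead of the robot, y to its left, z up, the work surface at z = 0. Lengths are in m, angles in rad, forces in N, time in s.
With the tool pointing down it reaches from about 0.35 to 0.85 m from the base axis. Payload 8.1 kg.
Tool frame: the origin (TCP) lies on the front face of the gripper's body, between the roots of the fingers; the fingertips stand 84 mm ahead of it and the grasp point (between the pads) lies 65 mm ahead of it; x points along the fingers, y is the direction in which the jaws open and shut, and the axes are right-handed (so a half turn about x gives the same grasp; the last joint's range is limited). The gripper opens to 93 mm and grips with 3 to 60 N. Pads are 15 mm wide; open, the fingers measure 128 mm over their backs; the gripper's body (75 mm by 188 mm) begins 65 mm behind the grasp point.
Start: joints at [-1.3, 0.13, 1.488, -0, 1.523, -0.085], TCP at [0.209, -0.562, 0.303] pointing down, gripper open.
Joint ranges: [-2.96, 2.96], [-0.89, 2.26], [0.02, 2.5], [-1.34, 4.48], [0, 2.73], [-2.66, 2.66]. Speed limits (rad/s): [2.39, 2.39, 2.79, 3.14, 3.14, 3.14].

INTERFACE

Orientations are given as a rotation vector (axis times angle).
In Python, from plant import telemetry, read_camera, camera_params, robot gives the robot as it stands.
- The arm moves only by the tool step_arm, never from a script. Its argument "commands" is a list of rows, each an object with "xyz": the shift along the tool's x, y, z in mm, a list of three; "turn": the turn, a rotation vector about the tool's x, y, z in rad, a list of three; "grip": the finger opening in mm, from 0 to 93. In form: [{"xyz": [dx, dy, dz], "turn": [ax, ay, az], "grip": grip}, ...]. A call has 1 to 12 rows; each row is the pose to reach, as a shift and turn from the pose commanded when the call began, along the tool's axes at that moment; what a row does not reach only later rows make up. A row lasts 1/8 s, in which the tool goes at most 62.5 mm and 10.7 degrees, less where a joint would pass 70% of its speed; a pose out of reach is approached as far as the arm can. A call with a gripper value outside its range is refused whole. The fingers move at their own pace and stop on an object; "force" is the grip in N (left out, the last holds). Time passes only in rows, so rows that repeat a pose let the fingers close. It gives the time, the measured TCP pose, the force and the opening at its end, in the units of the state.
- telemetry.read_state(): the state, without advancing time (a new reading comes with each control period).
- read_camera(name): name is "scene" or "top" or "wrist"; returns the picture (480x640x3 uint8, red, green, blue); there is no depth.
- camera_params(name): a dict with "mtx" (3x3 intrinsics, pixels), "rvec" (rotation vector, rad) and "tvec" (3), from world to camera coordinates, as OpenCV has them. Camera axes: x right, y down, z forward; pixel columns grow to the right and rows downward; lengths in m; the calibration is good to about 2 mm. A picture is of the moment at which its call begins: read the wrist's pose just before it. camera_params takes no time and is no camera call; for the wrist camera it gives the pose at the moment of the call.
- robot.close_job(): hands the job in, once; it reports no verdict.
The state is a dict: "t": time; "q": joint angles; "dq": joint speeds; "joint_torque": joint torques, N m; "tool_pos": TCP position; "orientation": TCP orientation; "force": force on the tool from outside, world axes, zero at the start; "wrist_torque": the same for the moment, N m; "opening": finger opening in m.
Only numpy, scipy, OpenCV 4.12 (cv2) and the standard library are available. Lean on these libraries where they do the work, as an engineer would, in place of code of your own. Each camera call takes 0.05 s, during which the arm holds its last target. There are 200 camera calls.

## Working session

There is one attempt and no reset: what is moved stays moved. The work goes in short steps, Python scripts to look and compute and a tool call to move; the robot and the scene stay as the last step left them, time stands still between calls to the robot, and variables do not carry over. Pictures are saved under pics/ and viewed, about 8 in all and at most 12, crops included, and the job is handed in when it is done.

Besides the shell and the picture viewer there is one more tool, called after ">>>" as name(argument=value, ...), one argument or row to a line, values as JSON. step_arm: Moves the arm, as the interface text tells. Its arguments: {"type":"object","properties":{"commands":{"type":"array"},"force":{"type":"number"}},"required":["commands"]}

```bash
mkdir -p pics; ls; python3 - <<'E'
from plant import telemetry, read_camera, camera_params, robot
import cv2,numpy as np
s=telemetry.read_state(); print({k:np.round(v,3).tolist() for k,v in s.items()})
for n in ("scene","top"):
    im=read_camera(n); cv2.imwrite(f"pics/{n}0.png",im[:,:,::-1])
    p=camera_params(n); print(n,{k:np.round(v,4).tolist() for k,v in p.items()})
E
```

```text
pics
{'t': 0.0, 'q': [-1.3, 0.131, 1.489, -0.0, 1.523, -0.085], 'dq': [0.001, 0.001, 0.001, 0.001, 0.0, -0.0], 'joint_torque': [0.001, -55.984, -49.176, 0.077, 0.036, -0.0], 'tool_pos': [0.209, -0.562, 0.302], 'orientation': [2.028, 0.367, -2.029], 'force': [0.524, 0.161, -0.026], 'wrist_torque': [0.03, -0.009, -0.016], 'opening': 0.093}
scene {'mtx': [[459.2683, 0.0, 327.9194], [0.0, 459.2683, 230.1491], [0.0, 0.0, 1.0]], 'rvec': [1.6375, 1.9157, -0.761], 'tvec': [-0.0142, -0.3567, 1.4175]}
top {'mtx': [[567.5434, 0.0, 337.3075], [0.0, 567.5434, 246.6356], [0.0, 0.0, 1.0]], 'rvec': [1.9786, -2.2265, 0.2512], 'tvec': [0.1678, 0.613, 1.4839]}
```

View pics/top0.png

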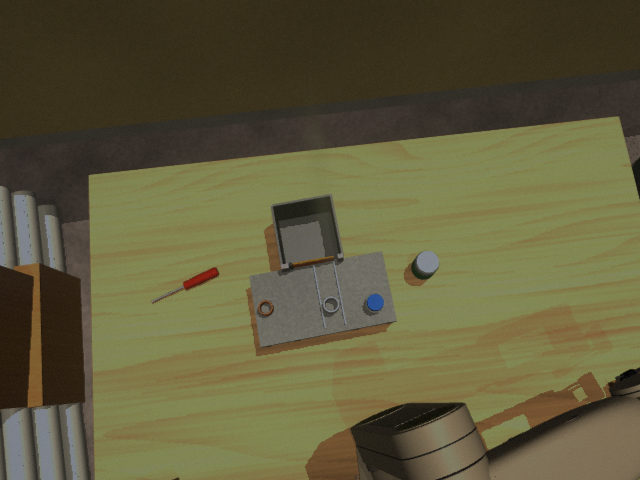

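View pics/scene0.png

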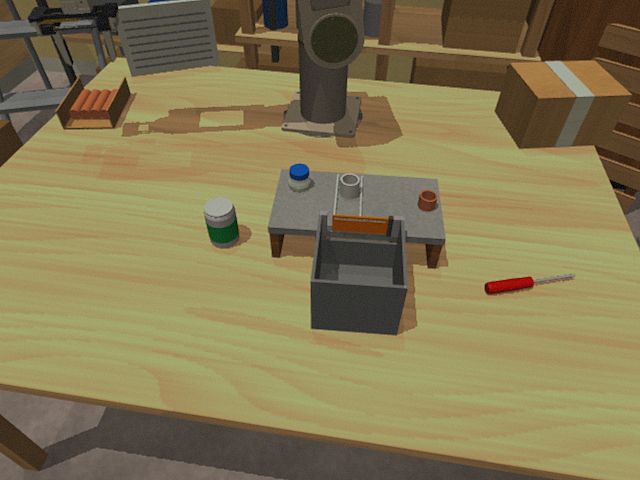

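The top view shows the deck with corners near (250,275), (383,253), (396,320) and (262,347). The flap is near (313,261), the coupling near (331,304) and the bin beyond the flap. The scene view agrees. Next I'll zoom in and measure.

```bash
cat > h.py <<'E'
import numpy as np, cv2
from plant import telemetry, read_camera, camera_params, robot
def ray(name,px,z,p=None):
    p=p or camera_params(name); R=cv2.Rodrigues(np.array(p['rvec'],float))[0]; t=np.array(p['tvec']).ravel()
    px=np.atleast_2d(np.array(px,float)); d=np.c_[px,np.ones(len(px))]@np.linalg.inv(np.array(p['mtx'])).T@R
    c=-R.T@t; return c+d*((z-c[2])/d[:,2])[:,None]
E
python3 - <<'E'
from h import *
im=cv2.imread('pics/top0.png'); hsv=cv2.cvtColor(im,cv2.COLOR_BGR2HSV)
m=((hsv[...,1]<60)&(hsv[...,2]>90)).astype(np.uint8)*255
roi=np.zeros_like(m); roi[245:355,240:405]=255; m&=roi
m=cv2.morphologyEx(m,cv2.MORPH_CLOSE,np.ones((15,15)))
m=cv2.morphologyEx(m,cv2.MORPH_OPEN,np.ones((25,25)))
c=max(cv2.findContours(m,0,2)[0],key=cv2.contourArea)
r=cv2.minAreaRect(c); b=cv2.boxPoints(r); print(b.round(1).tolist())
W=ray('top',b,.1); print(W.round(4).tolist()); 
for i in range(4): print(np.linalg.norm(W[i]-W[i-1]))
o=((hsv[...,0]<22)&(hsv[...,1]>170)&(hsv[...,2]>120)).astype(np.uint8); o[:, :285]=0;o[:,345:]=0;o[:245]=0;o[275:]=0
ys,xs=np.nonzero(o); print('flap',xs.min(),xs.max(),ys.min(),ys.max(),len(xs))
v=im[240:360,240:410]; v=cv2.resize(v,None,fx=4.6,fy=4.6,interpolation=cv2.INTER_CUBIC)
cv2.polylines(v,[((b-[240,240]+.5)*4.6).astype(int)],True,(0,0,255),1)
cv2.imwrite('pics/crop1.png',v)
E
```

```text
[[245.10000610351562, 250.5], [380.6000061035156, 229.10000610351562], [395.6000061035156, 323.8999938964844], [260.1000061035156, 345.20001220703125]]
[[0.6401, 0.342, 0.1], [0.6561, -0.0265, 0.1], [0.399, -0.0309, 0.1], [0.3856, 0.3239, 0.1]]
0.25513563726587835
0.3688540272257954
0.2571263950429849
0.35511294621912537
flap 293 329 257 263 32
```

View pics/crop1.png

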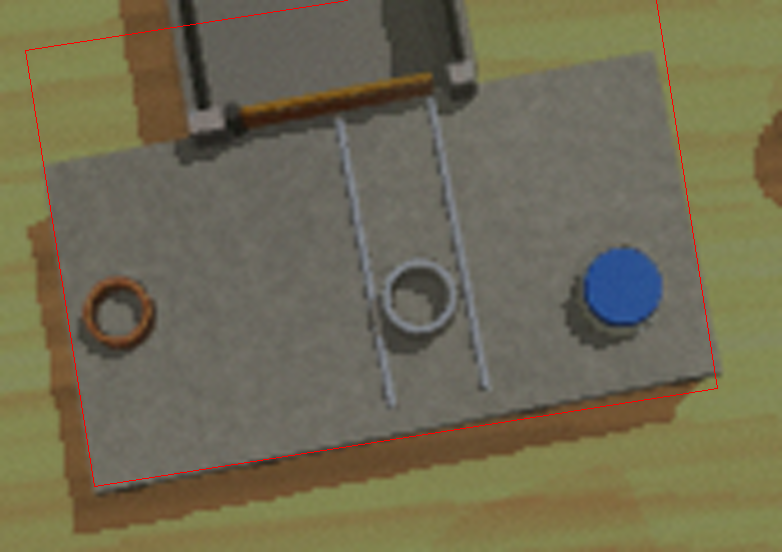

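Crop view: the deck-top corners are at crop (46,163), (656,52), (720,376) and (95,491). The rails run (391,405)→(341,118) and (486,389)→(433,98). The coupling rim is centred at (420,297), the collar at (119,313), and the jar cap at (623,287). I'll fit the station pose from these.

```bash
python3 - <<'E'
from h import *
f=lambda a:(np.array(a,float)+.5)/4.6-.5+240
P=[((46,163),(0,200,100)),((656,52),(0,-160,100)),((720,376),(-190,-160,100)),((95,491),(-190,200,100)),
((391,405),(-175,27,108)),((341,118),(-5,27,108)),((486,389),(-175,-27,108)),((433,98),(-5,-27,108))]
S=np.array([p[1] for p in P])/1e3
W=np.array([ray('top',f(p[0]),s[2])[0] for p,s in zip(P,S)])
a,b=S[:,:2]-S[:,:2].mean(0),W[:,:2]-W[:,:2].mean(0)
yaw=np.arctan2((a[:,0]*b[:,1]-a[:,1]*b[:,0]).sum(),(a*b).sum())
R=np.array([[np.cos(yaw),-np.sin(yaw)],[np.sin(yaw),np.cos(yaw)]])
o=W[:,:2].mean(0)-R@S[:,:2].mean(0)
print('yaw',yaw,'o',o); print('res mm',((W[:,:2]-o)@R*1e3-S[:,:2]*1e3).round(1).tolist())
for n,u,z in [('coup',(420,297),.14),('collar',(119,313),.13),('cement',(623,287),.145),('tipflap',(433,78),.146),('hingeflap',(240,115),.146)]:
    print(n,((ray('top',f(u),z)[0,:2]-o)@R*1e3).round(1))
# scene check: project
p=camera_params('scene'); im=cv2.imread('pics/scene0.png')
pts=[(0,200,100),(0,-160,100),(-190,-160,100),(-190,200,100),(-175,27,108),(-5,27,108),(-175,-27,108),(-5,-27,108)]
X=np.array([[*(o+R@np.array(q[:2])/1e3),q[2]/1e3] for q in pts])
uv=cv2.projectPoints(X,np.array(p['rvec']),np.array(p['tvec']),np.array(p['mtx']),None)[0][:,0]
v=cv2.resize(im[140:340,250:460],None,fx=2.9,fy=2.9,interpolation=cv2.INTER_CUBIC)
for q in uv: cv2.drawMarker(v,tuple(((q-[250,140]+.5)*2.9).astype(int).tolist()),(0,0,255),0,14,1)
cv2.imwrite('pics/crop2.png',v)
q=telemetry.read_state(); Rt=cv2.Rodrigues(np.array(q['orientation']))[0]; print(Rt.round(3).tolist())
E
```

```text
yaw 0.06302524737043644 o [0.5852106  0.13696232]
res mm [[-0.5, -0.9], [0.5, -0.0], [-0.3, 1.4], [-0.2, -0.9], [1.4, 0.4], [-1.7, 0.0], [0.6, 0.2], [0.3, -0.2]]
coup [-120.7    0.9]
collar [-98.  167.6]
cement [-136.1 -110.5]
tipflap [ -1.1 -28.2]
hingeflap [-2.5 82.2]
[[-0.0, 0.348, -0.937], [0.002, -0.937, -0.348], [-1.0, -0.002, -0.0]]
```

View pics/crop2.png

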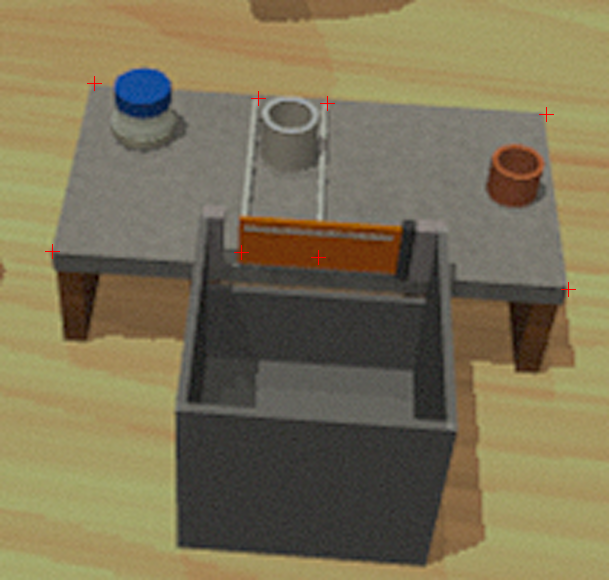

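The station fit has residuals under 2 mm: origin (0.585, 0.137), yaw 0.063, with the coupling at station (-121, 1).

I'll hold the jaw line 22° off the lane, with an 80 mm opening. That puts the front finger left of the lane to push the flap and the rear finger behind the coupling. First I'll move above the start point.

>>> step_arm(
  commands=[
    {"xyz": [0, -48, -41], "turn": [-0.14, 0, 0], "grip": 80},
    {"xyz": [0, -96, -82], "turn": [-0.28, 0, 0], "grip": 80},
    {"xyz": [0, -143, -123], "turn": [-0.42, 0, 0], "grip": 80},
    {"xyz": [0, -190, -163], "turn": [-0.56, 0, 0], "grip": 80},
    {"xyz": [0, -238, -204], "turn": [-0.7, 0, 0], "grip": 80},
    {"xyz": [0, -285, -245], "turn": [-0.84, 0, 0], "grip": 80},
    {"xyz": [0, -332, -286], "turn": [-0.98, 0, 0], "grip": 80},
    {"xyz": [0, -380, -326], "turn": [-1.12, 0, 0], "grip": 80},
    {"xyz": [0, -427, -367], "turn": [-1.26, 0, 0], "grip": 80},
    {"xyz": [0, -475, -408], "turn": [-1.4, 0, 0], "grip": 80},
    {"xyz": [0, -522, -449], "turn": [-1.54, 0, 0], "grip": 80},
    {"xyz": [0, -570, -489], "turn": [-1.662, 0, 0], "grip": 80},
  ],
)

```text
t: 1.6
tool_pos: [0.4687, 0.1434, 0.3025]
orientation: [0.87, 1.389, -0.87]
force: [0.4, -1.7, 0.2]
opening: 0.0802
```

>>> step_arm(
  commands=[
    {"xyz": [0, 0, 0], "turn": [0, 0, 0], "grip": 80},
    {"xyz": [0, 0, 0], "turn": [0, 0, 0], "grip": 80},
  ],
)

```text
t: 1.85
tool_pos: [0.4681, 0.1411, 0.3021]
orientation: [0.873, 1.389, -0.875]
force: [-0.3, -0.5, 0.0]
opening: 0.0804
```

```bash
cat >> h.py <<'E'
yaw=.06303; o=np.array([.5852,.1370]); R2=np.array([[np.cos(yaw),-np.sin(yaw)],[np.sin(yaw),np.cos(yaw)]])
def rep():
    s=telemetry.read_state(); R=cv2.Rodrigues(np.array(s['orientation']))[0]
    print('t',round(float(s['t']),2),'station mm',((np.array(s['tool_pos'][:2])-o)@R2*1e3).round(1),'z',round(float(s['tool_pos'][2])*1e3,1),'F',np.round(s['force'],1),'op',s['opening'],'phi',np.arctan2(R[1,1],R[0,1])-yaw)
    sx=np.array([*R2[:,0],0]);sy=np.array([*R2[:,1],0])
    print('station x,y,down in tool:',(R.T@sx).round(3),(R.T@sy).round(3),(R.T@[0,0,-1]).round(3)); return s
E
python3 - <<'E'
from h import *
rep()
im=read_camera('wrist'); cv2.imwrite('pics/w1.png',im[:,:,::-1]); p=camera_params('wrist')
X=lambda a:np.array([[*(o+R2@np.array(q[:2])/1e3),q[2]/1e3] for q in a])
pts=[(0,200,100),(0,-160,100),(-190,-160,100),(-190,200,100),(-175,27,108),(-5,27,108),(-175,-27,108),(-5,-27,108),(-121,1,140)]
uv=cv2.projectPoints(X(pts),np.array(p['rvec']),np.array(p['tvec']),np.array(p['mtx']),None)[0][:,0]
v=im[:,:,::-1].copy()
for q in uv:
    if abs(q).max()<2000: cv2.drawMarker(v,tuple(q.astype(int).tolist()),(0,0,255),0,14,1)
cv2.imwrite('pics/w1m.png',v)
E
```

```text
t 1.85 station mm [-116.6   11.5] z 302.1 F [-0.3 -0.5  0. ] op 0.08035354193425659 phi 0.3841893224614993
station x,y,down in tool: [-0.001  0.927  0.375] [-0.001  0.375 -0.927] [ 1.     0.002 -0.   ]
```

View pics/w1m.png

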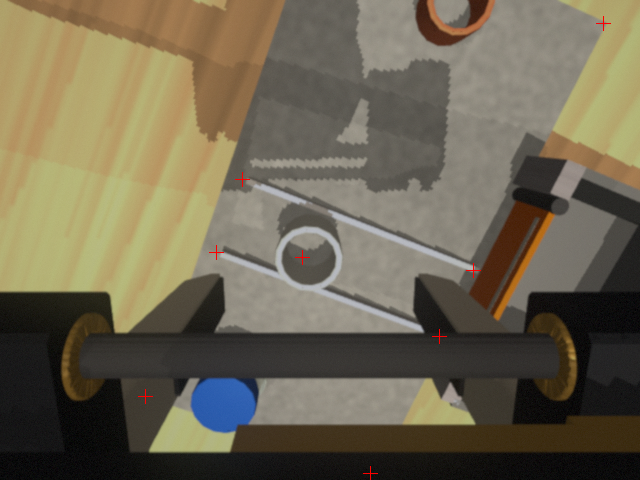

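The wrist view shows the coupling rim at (309,258), between the fingers and about 4 mm further along the jaw line than predicted. The rail ends match their predictions. Both fingers are clear of the coupling and rails, so I'll descend.

>>> step_arm(
  commands=[
    {"xyz": [25, 0.6, -1.4], "turn": [0, 0, 0], "grip": 80},
    {"xyz": [50, 0.6, -1.4], "turn": [0, 0, 0], "grip": 80},
    {"xyz": [70, 0.6, -1.4], "turn": [0, 0, 0], "grip": 80},
    {"xyz": [85, 0.6, -1.4], "turn": [0, 0, 0], "grip": 80},
    {"xyz": [97, 0.6, -1.4], "turn": [0, 0, 0], "grip": 80},
    {"xyz": [104, 0.6, -1.4], "turn": [0, 0, 0], "grip": 80},
    {"xyz": [104, 0.6, -1.4], "turn": [0, 0, 0], "grip": 80},
    {"xyz": [104, 0.6, -1.4], "turn": [0, 0, 0], "grip": 80},
  ],
)

```text
t: 2.9
tool_pos: [0.4688, 0.1429, 0.1994]
orientation: [0.874, 1.387, -0.873]
force: [0.3, 0.4, 1.3]
opening: 0.0802
```

```bash
python3 - <<'E'
from h import *
rep()
im=read_camera('wrist'); a=read_camera('scene')[140:340,250:460]
v=np.hstack([cv2.resize(im,(440,330)),cv2.resize(a,(346,330))]); cv2.imwrite('pics/w2.png',v[:,:,::-1])
E
```

```text
t 2.9 station mm [-115.8   13.2] z 199.4 F [0.3 0.4 1.3] op 0.08016672218859144 phi 0.38404642598454786
station x,y,down in tool: [0.001 0.927 0.375] [ 0.     0.375 -0.927] [ 1.    -0.001 -0.   ]
```

View pics/w2.png

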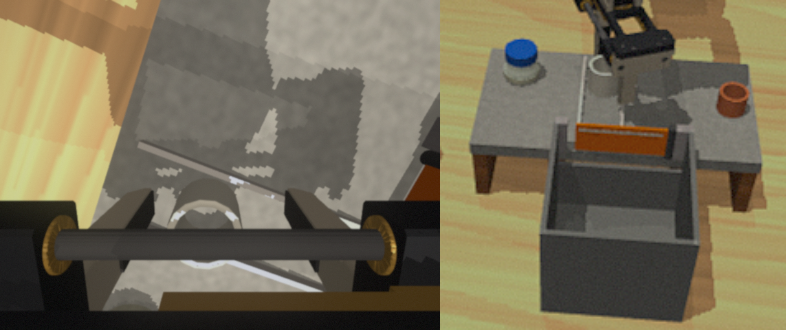

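The fingers straddle the coupling, and the front finger is left of the lane before the flap. I'll push along station +x in short rows.

>>> step_arm(
  commands=[
    {"xyz": [2, 9.3, 3.75], "turn": [0, 0, 0], "grip": 80},
    {"xyz": [2, 18.5, 7.5], "turn": [0, 0, 0], "grip": 80},
    {"xyz": [2, 27.8, 11.3], "turn": [0, 0, 0], "grip": 80},
    {"xyz": [2, 37.1, 15], "turn": [0, 0, 0], "grip": 80},
    {"xyz": [2, 46.4, 18.8], "turn": [0, 0, 0], "grip": 80},
    {"xyz": [2, 55.6, 22.5], "turn": [0, 0, 0], "grip": 80},
    {"xyz": [2, 64.9, 26.3], "turn": [0, 0, 0], "grip": 80},
    {"xyz": [2, 74.2, 30], "turn": [0, 0, 0], "grip": 80},
    {"xyz": [2, 83.4, 33.8], "turn": [0, 0, 0], "grip": 80},
    {"xyz": [2, 92.7, 37.5], "turn": [0, 0, 0], "grip": 80},
    {"xyz": [2, 92.7, 37.5], "turn": [0, 0, 0], "grip": 80},
  ],
)

```text
t: 4.38
tool_pos: [0.569, 0.1487, 0.1967]
orientation: [0.874, 1.387, -0.874]
force: [-1.1, -2.0, 0.2]
opening: 0.0801
```

```bash
python3 - <<'E'
from h import *
rep()
im=read_camera('wrist'); a=read_camera('scene')[140:340,250:460]
v=np.hstack([cv2.resize(im,(440,330)),cv2.resize(a,(346,330))]); cv2.imwrite('pics/w3.png',v[:,:,::-1])
E
```

```text
t 4.38 station mm [-15.5  12.7] z 196.7 F [-1.1 -2.   0.2] op 0.08005934091464002 phi 0.3835839983833276
station x,y,down in tool: [0.    0.927 0.374] [-0.     0.374 -0.927] [ 1.    -0.    -0.001]
```

View pics/w3.png

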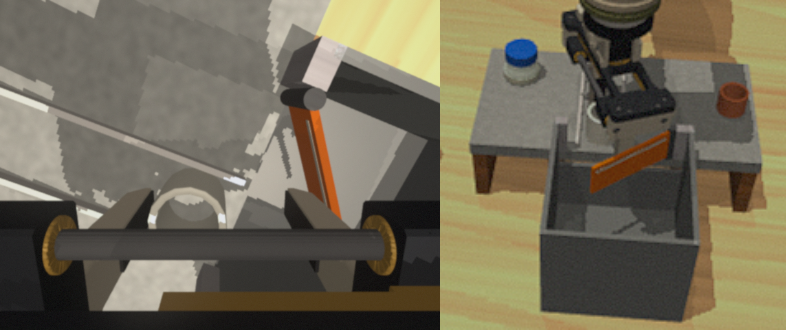

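The flap is held open at roughly 40° by the front finger. The coupling is against the rear finger, about 33 mm before the sill. I'll continue slowly over the sill.

>>> step_arm(
  commands=[
    {"xyz": [0, 4.6, 1.9], "turn": [0, 0, 0], "grip": 80},
    {"xyz": [0, 9.3, 3.75], "turn": [0, 0, 0], "grip": 80},
    {"xyz": [0, 13.9, 5.6], "turn": [0, 0, 0], "grip": 80},
    {"xyz": [0, 18.5, 7.5], "turn": [0, 0, 0], "grip": 80},
    {"xyz": [0, 23.2, 9.4], "turn": [0, 0, 0], "grip": 80},
    {"xyz": [0, 27.8, 11.3], "turn": [0, 0, 0], "grip": 80},
    {"xyz": [0, 32.4, 13.1], "turn": [0, 0, 0], "grip": 80},
    {"xyz": [0, 37.1, 15], "turn": [0, 0, 0], "grip": 80},
    {"xyz": [0, 41.7, 16.9], "turn": [0, 0, 0], "grip": 80},
    {"xyz": [0, 46.4, 18.8], "turn": [0, 0, 0], "grip": 80},
    {"xyz": [0, 50, 20.2], "turn": [0, 0, 0], "grip": 80},
    {"xyz": [0, 50, 20.2], "turn": [0, 0, 0], "grip": 80},
  ],
)

```text
t: 5.98
tool_pos: [0.6225, 0.1523, 0.1968]
orientation: [0.874, 1.388, -0.874]
force: [-0.4, -2.4, -0.3]
opening: 0.0796
```

```bash
python3 - <<'E'
from h import *
rep()
im=read_camera('wrist'); a=read_camera('scene')[140:340,250:460]
v=np.hstack([cv2.resize(im,(440,330)),cv2.resize(a,(346,330))]); cv2.imwrite('pics/w4.png',v[:,:,::-1])
E
```

```text
t 5.97 station mm [38.2 12.9] z 196.8 F [-0.4 -2.4 -0.3] op 0.07959580571370581 phi 0.38374772857157813
station x,y,down in tool: [0.001 0.927 0.374] [-0.     0.374 -0.927] [ 1.    -0.001 -0.   ]
```

View pics/w4.png

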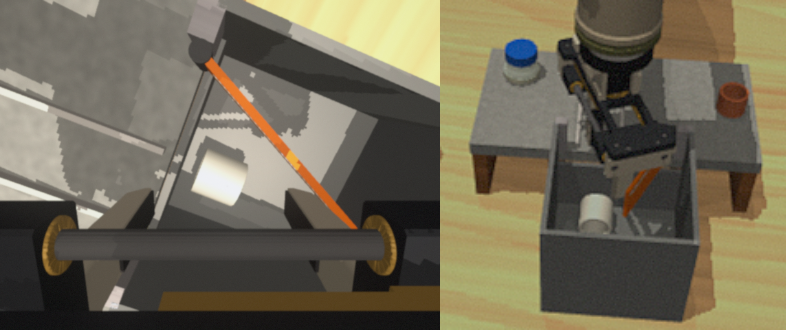

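The coupling lies on its side on the bin floor, and the flap is still held wide open. I'll draw back along the lane so the flap closes gently behind the finger, then lift.

>>> step_arm(
  commands=[
    {"xyz": [0, -9.3, -3.7], "turn": [0, 0, 0], "grip": 80},
    {"xyz": [0, -18.6, -7.5], "turn": [0, 0, 0], "grip": 80},
    {"xyz": [0, -27.8, -11.2], "turn": [0, 0, 0], "grip": 80},
    {"xyz": [0, -37.1, -15], "turn": [0, 0, 0], "grip": 80},
    {"xyz": [0, -46.4, -18.7], "turn": [0, 0, 0], "grip": 80},
    {"xyz": [0, -55.6, -22.4], "turn": [0, 0, 0], "grip": 80},
    {"xyz": [0, -64.9, -26.2], "turn": [0, 0, 0], "grip": 80},
    {"xyz": [0, -74.2, -29.9], "turn": [0, 0, 0], "grip": 80},
    {"xyz": [0, -83.4, -33.7], "turn": [0, 0, 0], "grip": 80},
    {"xyz": [0, -92.7, -37.4], "turn": [0, 0, 0], "grip": 80},
    {"xyz": [0, -105, -42.3], "turn": [0, 0, 0], "grip": 80},
    {"xyz": [0, -112, -45.2], "turn": [0, 0, 0], "grip": 80},
  ],
)

```text
t: 7.58
tool_pos: [0.5007, 0.1448, 0.1967]
orientation: [0.874, 1.388, -0.874]
force: [0.7, 0.4, 0.6]
opening: 0.0798
```

>>> step_arm(
  commands=[
    {"xyz": [-20, 0, 0], "turn": [0, 0, 0], "grip": 80},
    {"xyz": [-50, 0, 0], "turn": [0, 0, 0], "grip": 80},
    {"xyz": [-90, 0, 0], "turn": [0, 0, 0], "grip": 80},
    {"xyz": [-130, 0, 0], "turn": [0, 0, 0], "grip": 80},
    {"xyz": [-130, 0, 0], "turn": [0, 0, 0], "grip": 80},
    {"xyz": [-130, 0, 0], "turn": [0, 0, 0], "grip": 80},
    {"xyz": [-130, 0, 0], "turn": [0, 0, 0], "grip": 80},
  ],
)

```text
t: 8.45
tool_pos: [0.5009, 0.1447, 0.325]
orientation: [0.873, 1.39, -0.876]
force: [-0.7, -0.4, 0.1]
opening: 0.0802
```

```bash
python3 - <<'E'
from h import *
rep()
im=read_camera('wrist'); a=read_camera('scene'); cv2.imwrite('pics/s5.png',a[:,:,::-1])
d=cv2.imread('pics/scene0.png').astype(int)
for n,(x0,x1,y0,y1) in {'can':(195,245,190,255),'driver':(475,585,265,300),'cement':(280,315,158,195),'collar':(414,445,185,214)}.items():
    print(n,abs(a[y0:y1,x0:x1,::-1].astype(int)-d[y0:y1,x0:x1]).mean().round(1))
v=np.hstack([cv2.resize(im,(400,300)),cv2.resize(a,(400,300))]); v=np.vstack([v,np.zeros((290,800,3),np.uint8)])
v[300:,:305]=cv2.resize(a[140:340,250:460],(305,290)); cv2.imwrite('pics/w5.png',v[:,:,::-1])
E
```

```text
t 8.45 station mm [-83.7  13. ] z 325.0 F [-0.7 -0.4  0.1] op 0.08020045078616231 phi 0.3839783469096756
station x,y,down in tool: [-0.003  0.927  0.375] [-0.     0.375 -0.927] [1.    0.003 0.001]
can 3.8
driver 3.6
cement 5.1
collar 17.4
```

View pics/w5.png

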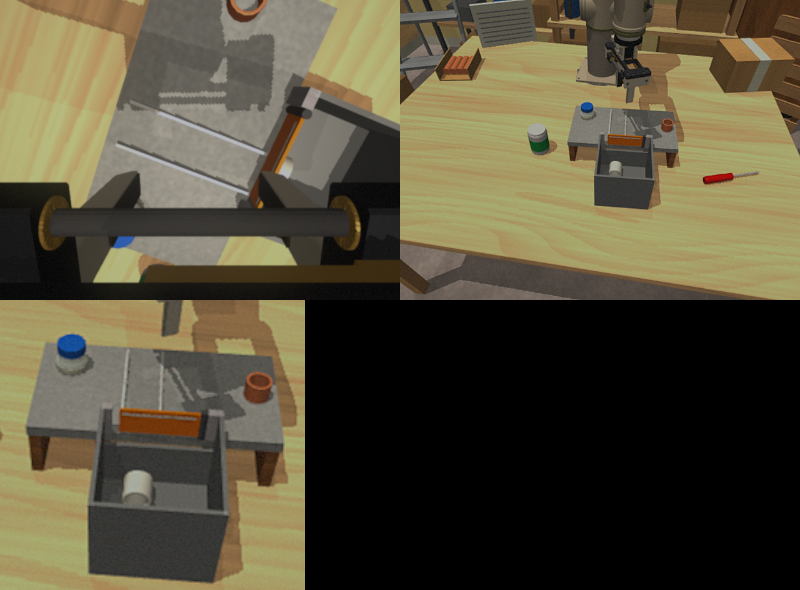

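The flap is back across the mouth and the coupling is lying in the bin. Its scene position, crop (94,129), hasn't changed since 2.5 s earlier, so it is at rest. The bystanders are in place: the patch differences are small except at the collar, where the arm's shadow falls. I'll hand it in.

```bash
python3 -c "
from h import *
robot.close_job(); print(telemetry.read_state()['t'])"
```

```text
the job is handed in; nothing more can be done
the job is handed in; nothing more can be done
```

The coupling is in the returns bin and the flap is shut. I handed the job in at about 8.5 s of the 38 s allowed; no verdict is reported.

**What I did:** I set the jaw line 22° off the lane with an 80 mm opening. The front finger pushed the flap open left of the lane while the rear finger slid the coupling along. The coupling dropped in with the flap still held open. I then drew the fingers back along the lane so the flap closed behind them, and lifted clear.

**Last checks:**
- **Coupling:** it lies on its side on the bin floor. Two scene pictures about 2.5 s apart show it in the same place.
- **Flap:** it looks shut in both the wrist and scene views. I judged this by eye and did not measure the angle.
- **Flap angle and contact during the push:** these were not measured either. The pictures show the flap about 40° open before the sill, and my geometry gives roughly 57° as the coupling crossed it.
- **Forces:** tool forces stayed under about 3 N at the end of every move.
- **Bystanders:** the can, screwdriver and jar are unchanged in the scene image. The collar's image patch differed more (17 against 4–5). I put that down to the arm's shadow, because it stands in the same place in the pictures.

**Disagreement:** the wrist view placed the coupling about 4 mm from where the top camera did. That was within the clearance I had left.

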